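# Lay the rest bar across the wet grinder

## Task

Pick up the long rest bar from the bench by its upright grip and lay it gently across the wheel of the wet grinder, in the two open saddles right at the overhanging edge of the water tank, without bumping the tank. A small key on the floor of one saddle must drop into the notch under the bar - work the bar endways until it falls over the key - so that the bar ends fully down on both saddle floors. Let go of it there, and leave everything else on the bench where it is.

Things in the scene. Friction and masses are not known exactly. Their poses are not given: they have to be found in the camera images.
- grinder: cream wet grinder, fixed: housing 260 (x) x 330 (y) x 120 high, origin at the centre of its underside, x towards the back (tank side), y along the line of the two saddles, z up. Flat wheel of 176 diameter about the origin's vertical, its top 143 above the origin. A steel saddle (see the saddle points) stands at either side of the wheel
- saddle_left (a point): centre of the left saddle's floor, (0, 120, 158) mm in the grinder's frame. Each saddle is a channel along y, open above and at both ends, 30 wide, 50 long, cheeks 10 thick rising 16. A steel key, 8 wide (along y) and 6 high, stands across this saddle's floor; its y is fixed somewhere from 105 to 135 mm (differs between machines, not measured): find it by eye or feel
- saddle_right (a point): centre of the right saddle's floor, (0, -120, 158) mm in the grinder's frame; the same channel without a key
- tank: cream open water tank, fixed, same origin and axes as the grinder. It hangs over the rear half of the wheel from x = 3 to 123, y = -75 to 75, z = 253 to 343 mm (underside 95 above the saddle floors), on a post at its back. A gripper cannot come straight down on the bar's grip in its place: lean the tool back towards the grinder's front
- tank_edge (a point): middle of the tank's lower front edge, (3, 0, 253) mm in the grinder's frame
- rest_bar: the long flat aluminium bar, loose: 320 long (y) x 24 wide (x) x 14 thick, origin at the centre of its underside, z up. On its middle stands a dark upright grip 14 (x) x 20 (y), from 14 to 56 above the underside. Across the underside run two notches, 13 wide and 8 deep, centred at y = +120 and -120 mm. Either way round fits. About 0.35 kg
- bar_grip (a point): a point inside the bar's upright grip, 42 mm above the bar's underside; pinch the grip along the bar's y (20 mm)
- bar_end_a (a point): underside of the bar at its end, (0, 160, 0) mm in the bar's frame
- bar_end_b (a point): underside of the bar at its other end, (0, -160, 0) mm in the bar's frame
- short_bar: a shorter bar of the same make (170 mm long, same grip), too short to bridge the saddles; bystander
- stone_big: grey whetstone 200 x 70 x 25 lying on the bench; bystander
- stone_small: brown whetstone 150 x 50 x 25; bystander
- knife: kitchen knife lying flat, about 320 long, wooden handle; bystander
- brush: hand brush lying on the bench; bystander
- wrench: steel wrench lying on the bench; bystander
- oil: small amber oil bottle, 48 diameter, 120 tall, standing; bystander

How it is judged:
On the way:
1. the bar lies across the grinder with both ends between the saddle cheeks (y of rest_bar in the frame of grinder between -0.022 and 0.022 m and angle between rest_bar's own z axis and vertical below 0.12 rad and x of bar_end_a in the frame of grinder between -0.01 and 0.01 m and z of bar_end_a in the frame of grinder between 0.154 and 0.17 m and x of bar_end_b in the frame of grinder between -0.01 and 0.01 m and z of bar_end_b in the frame of grinder between 0.154 and 0.17 m), for 0.2 s.
At the end, for the whole second after the job is handed in: the bar lies in both saddles, its key notch down over the key: both ends of its underside within 2.5 mm above the saddle floors and within 8 mm of the saddles' centre line, the bar's middle within 22 mm of the wheel's axis along the saddles' line, at rest and let go (y of rest_bar in the frame of grinder between -0.022 and 0.022 m and angle between rest_bar's own z axis and vertical below 0.12 rad and x of bar_end_a in the frame of grinder between -0.008 and 0.008 m and z of bar_end_a in the frame of grinder between 0.154 and 0.1605 m and x of bar_end_b in the frame of grinder between -0.008 and 0.008 m and z of bar_end_b in the frame of grinder between 0.154 and 0.1605 m and linear speed of rest_bar below 0.01 m/s and contact force between the fingers and rest_bar below 0.1 N); the robot touches nothing.
It fails at once if the tank is bumped (over 10 N by robot or bar) (contact force between any of the arm, the fingers, rest_bar and tank above 10 N).
It fails at once if the bar is slammed or jammed into the grinder (over 40 N) (contact force between rest_bar and grinder above 40 N).
It fails at once if a bystander is moved more than 30 mm (distance of any of short_bar, stone_big, stone_small, knife, brush, wrench, oil from where it was at the start of the episode above 0.03 m).
It also fails if it takes over 54 s, if anything falls off the work surface, if the arm or the gripper's body presses on something with over 40 N, if the wrist force passes 120 N, or if a joint passes its speed limit or range.

## Robot

A 6-joint arm with a two-finger parallel gripper is mounted at the origin on the work surface. World frame = base frame: x ahead of the robot, y to its left, z up, the work surface at z = 0. Lengths are in m, angles in rad, forces in N, time in s.
With the tool pointing down it reaches from about 0.35 to 0.975 m from the base axis. Payload 4.9 kg.
Tool frame: the origin (TCP) lies midway between the tips of the shut fingers; the grasp point (between the pads) lies 19 mm behind it; z points along the fingers, y is the line along which they close (so a half turn about z gives the same grasp; the last joint's range is limited). The gripper opens to 85 mm and grips with 20 to 120 N. Pads are 22 mm wide; open, the fingers measure 114 mm over their backs; the gripper's body (76 mm by 85 mm) begins 54 mm behind the grasp point. The pads swing forward as they close: fully open they stand 13 mm farther back than shut.
Start: joints at [1.063, 0.053, 1.613, -0, 1.476, -0.119], TCP at [0.237, 0.578, 0.231] pointing down, gripper open.
Joint ranges: [-3.01, 3.01], [-1.01, 2.22], [0.06, 2.58], [-1.02, 4.17], [0.09, 2.62], [-3.14, 3.14]. Speed limits (rad/s): [2.57, 2.57, 3.14, 3.14, 3.14, 3.14].

## Interface

Orientations are given as a unit quaternion [w, x, y, z].
In Python, from plant import * gives the robot as it stands.
- The arm moves only by the tool jog_arm, never from a script. Its argument "targets" is a list of rows, each a list of 3 entries, a list of its own where there are three numbers: the shift along the tool's x, y, z in units of 25 mm (1.0 is 25 mm), then the turn, a rotation vector about the tool's x, y, z in units of 8 degrees (1.0 is 8 degrees), then the opening in per cent of the stroke, from 0 (shut) to 100 (fully open). A call has 1 to 8 rows; each row is the pose to reach, as a shift and turn from the pose commanded when the call began, along the tool's axes at that moment; what a row does not reach only later rows make up. A row lasts 1/8 s, in which the tool goes at most 62.5 mm and 10.7 degrees, less where a joint would pass 70% of its speed; a pose out of reach is approached as far as the arm can. A call with a gripper value outside its range is refused whole. The fingers move at their own pace and stop on an object; the grip force is fixed at half the most. Time passes only in rows, so rows that repeat a pose let the fingers close. It gives the time, the measured TCP pose, the force, the opening and the grip force at its end, in the units of the state.
- state(): the state, without advancing time (a new reading comes with each control period).
- grab_frame(name): name is "scene" or "top" or "wrist"; returns (picture, depth): 480x640x3 uint8, red, green, blue; 480x640 float32, m along the optical axis (not along the pixel's ray), 0 where there is no reading.
- camera_params(name): a dict with "fovy" (degrees; the focal length in pixels is half the picture's height over the tangent of half this angle, whatever the lens; pixels are square), "cx", "cy" (the principal point, pixels), "dist" ([k1, k2, p1, p2, k3] as OpenCV has them; the pictures are not rectified), "rvec" (rotation vector, rad) and "tvec" (3), from world to camera coordinates, as OpenCV has them; the wrist camera has in their place "hand_eye" (4x4, takes a point from camera to tool coordinates, whose origin is the TCP and whose axes are the flange's). Camera axes: x right, y down, z forward; pixel columns grow to the right and rows downward; lengths in m; the calibration is good to about 2 mm. A picture is of the moment at which its call begins: read the wrist's pose just before it. camera_params takes no time and is no camera call.
- job_done(): hands the job in; it is judged then, once.
The state is a dict: "time": time; "joint_pos": joint angles; "joint_vel": joint speeds; "joint_efforts": joint torques, N m; "tool_pos": TCP position; "tool_rot": TCP orientation; "contact_force": force on the tool from outside, world axes, zero at the start; "ft_torque": the same for the moment, N m; "gripper_width": opening from 0.0 (shut) to 1.0 (fully open); "grasp_force": force on a finger pad.
Only numpy, scipy, OpenCV 4.12 (cv2) and the standard library are available. Lean on these libraries where they do the work, as an engineer would, in place of code of your own. Each camera call takes 0.05 s, during which the arm holds its last target. There are 200 camera calls.

## Working session

There is one attempt and no reset: what is moved stays moved. The work goes in short steps, Python scripts to look and compute and a tool call to move; the robot and the scene stay as the last step left them, time stands still between calls to the robot, and variables do not carry over. Pictures are saved under pics/ and viewed, at most 10 in all, crops included, and the job is handed in when it is done.

Besides the shell and the picture viewer there is one more tool, called after "Call:" as name(argument=value, ...), one argument or row to a line, values as JSON. jog_arm: Moves the arm, as the interface text tells. Its arguments: {"type":"object","properties":{"targets":{"type":"array"}},"required":["targets"]}

```bash
ls; mkdir -p pics; python3 - <<'E'
from plant import *
import cv2,numpy as np
s=state();print(s)
for n in("scene","top"):
    im,d=grab_frame(n);np.savez("%s0.npz"%n,im=im,d=d)
    cv2.imwrite("pics/%s0.png"%n,im[:,:,::-1]);print(n,camera_params(n))
print(camera_params("wrist"))
E
```

```text
pics
{'time': 0.0, 'joint_pos': array([ 1.06299353e+00,  5.33541436e-02,  1.61428699e+00, -4.69237521e-05,
        1.47600615e+00, -1.19016571e-01]), 'joint_vel': array([ 7.65492255e-04, -3.96162598e-04,  1.53593007e-04, -1.81868823e-05,
       -9.01610636e-05, -1.30251856e-03]), 'joint_efforts': array([-1.26541134e-03, -3.93674612e+01, -3.70178461e+01, -1.97927429e-04,
        7.06337829e-03,  1.52291909e-05]), 'tool_pos': array([0.23663208, 0.5777989 , 0.23006889]), 'tool_rot': array([-2.94509051e-04,  1.93168812e-01,  9.81164998e-01, -9.84473547e-04]), 'contact_force': array([ 0.01375495,  0.93452496, -0.12850422]), 'ft_torque': array([ 0.03841021,  0.0036574 , -0.02600637]), 'grasp_force': 0.0, 'gripper_width': 1.002548189856955}
scene {'fovy': 49.33969802492942, 'cx': 320.05463668464233, 'cy': 232.7569726828452, 'dist': array([-0.15530082,  0.        ,  0.        ,  0.        ,  0.        ]), 'rvec': array([ 2.38184596,  0.59708435, -0.2108898 ]), 'tvec': array([-0.48255183, -0.05484123,  1.66421171])}
top {'fovy': 42.170018627941815, 'cx': 317.136437883418, 'cy': 242.1329632985488, 'dist': array([0.06947519, 0.        , 0.        , 0.        , 0.        ]), 'rvec': array([ 2.14370189, -2.17041849,  0.11772629]), 'tvec': array([0.03124734, 0.55230201, 1.75091127])}
{'fovy': 70.11289691872231, 'cx': 323.6049489844618, 'cy': 236.4668170954749, 'dist': array([-0.04802933,  0.        ,  0.        ,  0.        ,  0.        ]), 'hand_eye': array([[ 4.68600179e-04, -9.45729973e-01, -3.24953225e-01,
         8.34394704e-02],
       [ 9.99999284e-01,  8.00925303e-04, -8.88925544e-04,
        -8.59706621e-04],
       [ 1.10094679e-03, -3.24952576e-01,  9.45729672e-01,
        -1.43183517e-01],
       [ 0.00000000e+00,  0.00000000e+00,  0.00000000e+00,
         1.00000000e+00]])}
```

View pics/scene0.png

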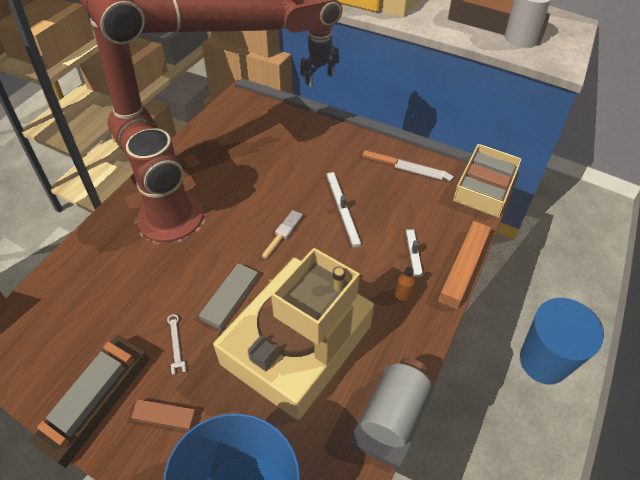

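View pics/top0.png

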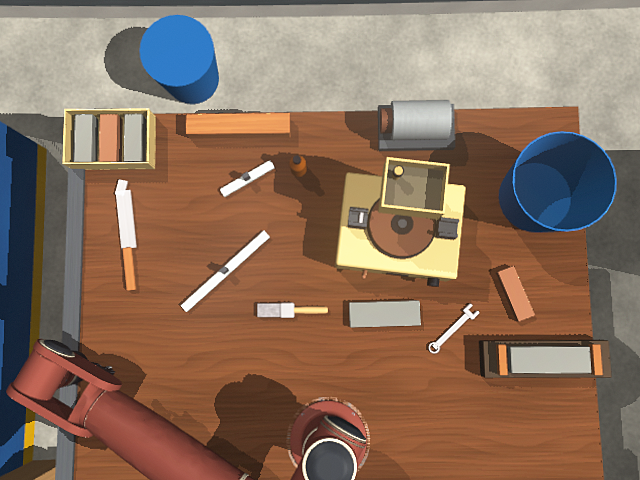

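The top view shows the long bar from (183,309) to (268,233) with its grip near (224,270). The grinder is at about (402,225), its saddles at (358,217) and (447,228), and the tank is on the far side. The short bar is at (247,178), and the oil bottle at (298,165) is clear of the route.

```bash
cat >h.py <<'E'
import numpy as np,cv2
from scipy.spatial.transform import Rotation as R
from plant import *
def K(c):
    f=240/np.tan(np.radians(c['fovy'])/2);return np.array([[f,0,c['cx']],[0,f,c['cy']],[0,0,1.]])
def toolpose(s):
    q=s['tool_rot'];return R.from_quat([q[1],q[2],q[3],q[0]]).as_matrix(),np.array(s['tool_pos'])
def campose(n,s=None):   # R,t camera->world
    c=camera_params(n)
    if n!='wrist':
        r=cv2.Rodrigues(c['rvec'])[0];return c,r.T,-r.T@c['tvec']
    Rt,p=toolpose(s);H=c['hand_eye'];return c,Rt@H[:3,:3],Rt@H[:3,3]+p
def rays(n,px,s=None):
    c,Rc,t=campose(n,s)
    u=cv2.undistortPoints(np.asarray(px,float).reshape(-1,1,2),K(c),c['dist'])[:,0]
    return t,np.c_[u,np.ones(len(u))]@Rc.T,
def onplane(n,px,z,s=None):
    t,d=rays(n,px,s);return t+d*((z-t[2])/d[:,2])[:,None]
def cloud(n,d,s=None):
    v,u=np.mgrid[:480,:640];t,r=rays(n,np.c_[u.ravel(),v.ravel()],s)
    P=t+r*d.ravel()[:,None];P[d.ravel()==0]=np.nan;return P.reshape(480,640,3)
def project(n,P,s=None):
    c,Rc,t=campose(n,s);X=(np.asarray(P,float).reshape(-1,3)-t)@Rc
    return cv2.projectPoints(X,np.zeros(3),np.zeros(3),K(c),c['dist'])[0][:,0]
E
python3 - <<'E'
from h import *
f=np.load('top0.npz');im,d=f['im'],f['d'];P=cloud('top',d)
hsv=cv2.cvtColor(im,cv2.COLOR_RGB2HSV)
m=((hsv[...,2]>190)&(hsv[...,1]<50)).astype(np.uint8);m[:225]=0;m[315:]=0;m[:,:175]=0;m[:,280:]=0
pts=np.argwhere(m)[:,::-1];W=onplane('top',pts,0.014)
print('bar',cv2.minAreaRect((W[:,:2]*1000).astype(np.float32)),len(pts),np.nanmedian(P[...,2][m>0]))
g=(hsv[...,2]<110);g[:255]=0;g[285:]=0;g[:,:210]=0;g[:,240:]=0
g&=P[...,2]>0.04; print('grip',np.nanmedian(P[g],0),g.sum())
def box(lo,hi,x0,x1,y0,y1):
    k=np.zeros((480,640),bool);k[y0:y1,x0:x1]=1
    k&=(P[...,2]>lo)&(P[...,2]<hi);q=P[k];r=cv2.minAreaRect((q[:,:2]*1000).astype(np.float32))
    print(lo,hi,len(q),r,np.median(q,0));return k
box(.11,.13,320,480,160,300);box(.33,.36,370,460,140,220)
box(.168,.185,330,380,190,240);box(.168,.185,425,470,205,250);box(.135,.150,360,445,185,265)
E
```

```text
bar ((408.758056640625, 228.978515625), (208.4979705810547, 320.66229248046875), 41.946327209472656) 1200 0.014319468832477367
grip [0.47770324 0.2889898  0.05354433] 12
0.11 0.13 5505 ((587.531005859375, -204.47215270996094), (328.6619567871094, 261.8292541503906), 82.63549041748047) [ 0.53054545 -0.14658322  0.11962288]
0.33 0.36 748 ((650.1199951171875, -213.2916259765625), (150.58787536621094, 124.03343963623047), 82.67804718017578) [ 0.67023913 -0.19928915  0.3423147 ]
0.168 0.185 144 ((602.5770874023438, -85.65177917480469), (48.78679656982422, 50.59311294555664), 82.25566101074219) [ 0.59400214 -0.08554011  0.17436959]
0.168 0.185 148 ((570.9523315429688, -322.0137634277344), (50.13663864135742, 51.32433319091797), 83.45259857177734) [ 0.58415846 -0.32229078  0.17367416]
0.135 0.15 2209 ((560.6693725585938, -203.95591735839844), (220.31446838378906, 137.7548828125), 69.47626495361328) [ 0.56373433 -0.19826616  0.14281817]
```

```bash
cat >>h.py <<'E'
def pose(h,a,g):   # heading of lean (rad), lean (rad), grasp point -> tool R, TCP
    ex=np.array([np.cos(h),np.sin(h),0]);k=np.array([0,0,1.]);ey=np.cross(k,ex)
    z=np.sin(a)*ex-np.cos(a)*k;x=np.cos(a)*ex+np.sin(a)*k
    return np.c_[x,-ey,z],np.asarray(g)+.019*z
def rel(Rg,pg,s=None):
    s=s or state();Rt,p=toolpose(s)
    print('shift',np.round(Rt.T@(pg-p)/.025,2),'turn',np.round(np.degrees(R.from_matrix(Rt.T@Rg).as_rotvec())/8,2))
E
python3 - <<'E'
from h import *
f=np.load('top0.npz');im,d=f['im'],f['d']
hsv=cv2.cvtColor(im,cv2.COLOR_RGB2HSV)
m=((hsv[...,2]>170)&(hsv[...,1]<50)).astype(np.uint8);m[:225]=0;m[315:]=0;m[:,:175]=0;m[:,275:]=0
n,l,st,c=cv2.connectedComponentsWithStats(m,connectivity=8)
keep=[i for i in range(1,n) if st[i,4]>100 and c[i][1]< 295 or st[i,4]>100 and c[i][0]<215];print(st[keep])
pts=np.argwhere(np.isin(l,keep)&(l>0))[:,::-1]
pts=pts[~((pts[:,0]>245)&(pts[:,1]>290))]
W=onplane('top',pts,0.014)
r=cv2.minAreaRect((W[:,:2]*1000).astype(np.float32));print(r,cv2.boxPoints(r))
(cx,cy),(w,hh),ang=r
h=np.radians(ang if w<hh else ang-90);print('h',np.degrees(h))
Rg,p=pose(h,np.radians(55),[cx/1000,cy/1000,.042]);rel(Rg,p-.12*Rg[:,2]);rel(Rg,p)
print(p-.12*Rg[:,2])
E
```

```text
[[ 181  230   89   82 1004]]
((476.04852294921875, 290.2537536621094), (27.371749877929688, 321.8377990722656), 41.90840530395508) [[358.37888 400.87042]
 [573.3477  161.35435]
 [593.71814 179.63708]
 [378.74933 419.15314]]
h 41.90840530395508
shift [-11.78  -9.98   5.23] turn [-6.87  4.32 13.18]
shift [-13.5   -6.44   7.97] turn [-6.87  4.32 13.18]
[0.41447649 0.23499202 0.09993122]
```

```bash
python3 - <<'E'
from h import *
Rg,p=pose(np.radians(41.9),np.radians(55),[.476,.290,.042]);rel(Rg,p+[0,0,.13])
E
```

```text
shift [-13.5   -6.46   2.77] turn [-6.87  4.32 13.18]
```

Call:
jog_arm(
  targets=[
    [[-13.5,-6.46,2.77],[-6.87,4.32,13.18],100],
    [[-13.5,-6.46,2.77],[-6.87,4.32,13.18],100],
    [[-13.5,-6.46,2.77],[-6.87,4.32,13.18],100],
    [[-13.5,-6.46,2.77],[-6.87,4.32,13.18],100],
    [[-13.5,-6.46,2.77],[-6.87,4.32,13.18],100],
    [[-13.5,-6.46,2.77],[-6.87,4.32,13.18],100],
    [[-13.5,-6.46,2.77],[-6.87,4.32,13.18],100],
    [[-13.5,-6.46,2.77],[-6.87,4.32,13.18],100],
  ],
)

```text
time: 1.1
tool_pos: [0.4888, 0.2993, 0.1612]
tool_rot: [-0.129, 0.714, 0.602, 0.334]
contact_force: [-0.2, 0.5, -0.3]
gripper_width: 1.0
grasp_force: 0.0
```

```bash
python3 - <<'E'
from h import *
s=state();print(s['joint_pos'],s['tool_pos'])
Rg,p=pose(np.radians(41.9),np.radians(55),[.476,.290,.042]);rel(Rg,p+[0,0,.13])
E
```

```text
[ 0.15040967 -0.33399616  2.20502984  0.73277446  0.91721861 -0.03485059] [0.48876955 0.29925321 0.16121777]
shift [ 0.03 -0.06  0.01] turn [-2.08  1.3   3.97]
```

Call:
jog_arm(
  targets=[
    [[0,0,0],[-2.08,1.3,3.97],100],
    [[0,0,0],[-2.08,1.3,3.97],100],
    [[0,0,0],[-2.08,1.3,3.97],100],
    [[0,0,0],[-2.08,1.3,3.97],100],
    [[0,0,0],[-2.08,1.3,3.97],80],
    [[0,0,0],[-2.08,1.3,3.97],80],
  ],
)

```text
time: 1.85
tool_pos: [0.4882, 0.301, 0.1623]
tool_rot: [-0.165, 0.827, 0.322, 0.431]
contact_force: [-0.4, -0.0, 0.8]
gripper_width: 0.799
grasp_force: 0.0
```

```bash
python3 - <<'E'
from h import *
s=state();print(s['joint_pos'],s['tool_pos'])
Rg,p=pose(np.radians(41.9),np.radians(55),[.476,.290,.042]);rel(Rg,p+[0,0,.13])
im,d=grab_frame('wrist');np.savez('w1.npz',im=im,d=d);cv2.imwrite('pics/w1.png',im[:,:,::-1])
P=cloud('wrist',d,s)
k=(P[...,2]>.045)&(P[...,2]<.064)&(abs(P[...,0]-.476)<.03)&(abs(P[...,1]-.29)<.03)
r=cv2.minAreaRect((P[k][:,:2]*1000).astype(np.float32));print('grip',k.sum(),r,P[k].max(0))
k=(P[...,2]>.010)&(P[...,2]<.018)&(abs(P[...,0]-.476)<.13)&(abs(P[...,1]-.29)<.15)
r=cv2.minAreaRect((P[k][:,:2]*1000).astype(np.float32));print('bar',k.sum(),r)
print(project('wrist',[[.476,.29,.056],[.359+.01,.4,.014],[.583,.17,.014]],s))
E
```

```text
[ 0.21988641 -0.49165975  2.39777614  0.91983265  0.53329178  0.40271421] [0.48819934 0.30096432 0.16231454]
shift [-0.06  0.    0.  ] turn [-0.03  0.01  0.07]
grip 648 ((475.1274719238281, 287.9367980957031), (14.0906982421875, 19.87269401550293), 42.52692794799805) [0.48617598 0.29906613 0.05863477]
bar 4093 ((490.5311279296875, 271.0943908691406), (24.522836685180664, 194.41677856445312), 41.79827880859375)
[[321.55186525 389.67164673]
 [132.49241693 404.35693094]
 [517.3472167  401.03965364]]
```

View pics/w1.png

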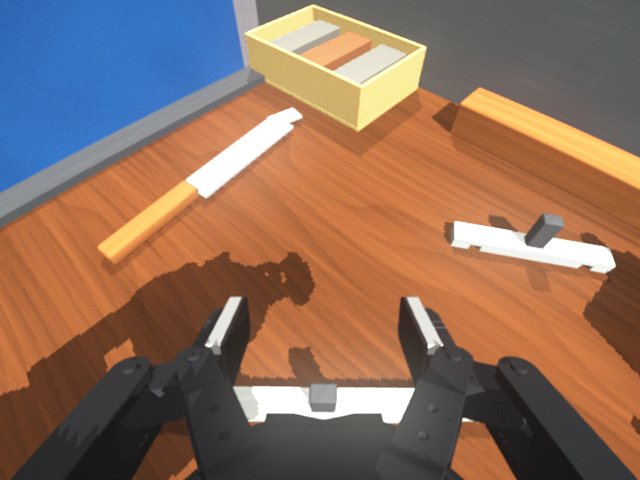

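The wrist view shows the grip top at (322,397), centred between the fingers, with the bar lying across the picture as expected. Descending.

```bash
python3 - <<'E'
from h import *
Rg,p=pose(np.radians(41.85),np.radians(55),[.4753,.2885,.042]);rel(Rg,p+[0,0,.05]);rel(Rg,p)
E
```

```text
shift [-2.72  0.    1.79] turn [-0.03  0.    0.07]
shift [-4.36 -0.01  2.94] turn [-0.03  0.    0.07]
```

Call:
jog_arm(
  targets=[
    [[-1.5,0,1.0],[0,0,0.07],80],
    [[-2.72,0,1.79],[0,0,0.07],80],
    [[-3.3,0,2.2],[0,0,0.07],80],
    [[-3.8,0,2.55],[0,0,0.07],80],
    [[-4.36,0,2.94],[0,0,0.07],80],
    [[-4.36,0,2.94],[0,0,0.07],80],
    [[-4.36,0,2.94],[0,0,0.07],80],
    [[-4.36,0,2.94],[0,0,0.07],80],
  ],
)

```text
time: 2.9
tool_pos: [0.4874, 0.2991, 0.0319]
tool_rot: [-0.167, 0.828, 0.317, 0.431]
contact_force: [0.1, 0.0, 0.4]
gripper_width: 0.798
grasp_force: 0.0
```

```bash
python3 - <<'E'
from h import *
s=state();print(s['joint_pos'])
Rg,p=pose(np.radians(41.85),np.radians(55),[.4753,.2885,.042]);rel(Rg,p)
im,d=grab_frame('wrist')
P=cloud('wrist',d,s)
k=(P[...,2]>.045)&(P[...,2]<.064)&(abs(P[...,0]-.476)<.02)&(abs(P[...,1]-.29)<.02)
r=cv2.minAreaRect((P[k][:,:2]*1000).astype(np.float32));print('grip',k.sum(),r)
E
```

```text
[ 0.21516151 -0.14453498  2.41995973  1.63058732  0.42054228 -0.37921661]
shift [-0.04 -0.01  0.  ] turn [-0.03 -0.01 -0.  ]
grip 2052 ((474.9623107910156, 288.0146179199219), (14.717933654785156, 20.142183303833008), 41.143924713134766)
```

Call:
jog_arm(
  targets=[
    [[0,0,0],[0,0,0],40],
    [[0,0,0],[0,0,0],10],
    [[0,0,0],[0,0,0],0],
    [[0,0,0],[0,0,0],0],
    [[0,0,0],[0,0,0],0],
    [[0,0,0],[0,0,0],0],
    [[0,0,0],[0,0,0],0],
    [[0,0,0],[0,0,0],0],
  ],
)

```text
time: 3.95
tool_pos: [0.4867, 0.2991, 0.0309]
tool_rot: [-0.167, 0.828, 0.317, 0.43]
contact_force: [-3.2, -1.7, 4.7]
gripper_width: 0.219
grasp_force: 59.6
```

```bash
python3 - <<'E'
from h import *
h=np.radians(-7.45);G=np.array([.5870,-.2040,0]);ex=np.array([np.cos(h),np.sin(h),0])
Rb,pb=pose(np.radians(41.85),np.radians(55),[.4753,.2885,.042])
rel(Rb,pb+[0,0,.12])
Rg,p=pose(h,np.radians(55),G-.15*ex+[0,0,.158+.042+.06]);print(p);rel(Rg,p)
E
```

```text
shift [ 3.94 -0.01 -2.76] turn [-0.03  0.   -0.01]
[ 0.45369875 -0.18656889  0.24910205]
shift [ -0.84  13.51 -16.49] turn [-5.08  0.01  3.53]
```

Call:
jog_arm(
  targets=[
    [[0.5,0,-0.35],[0,0,0],0],
    [[1.3,0,-0.9],[0,0,0],0],
    [[2.3,0,-1.6],[0,0,0],0],
    [[3.3,0,-2.3],[0,0,0],0],
    [[4.5,0,-3.15],[0,0,0],0],
    [[5.7,0,-4.0],[0,0,0],0],
    [[6.55,0,-4.6],[0,0,0],0],
    [[6.55,0,-4.6],[0,0,0],0],
  ],
)

```text
time: 4.95
tool_pos: [0.4874, 0.2983, 0.2321]
tool_rot: [-0.167, 0.828, 0.318, 0.431]
contact_force: [0.0, -0.2, -3.9]
gripper_width: 0.223
grasp_force: 59.6
```

```bash
python3 - <<'E'
from h import *
s=state();print(s['joint_pos'],s['tool_pos'],s['gripper_width'])
h=np.radians(-7.45)
Rg,p=pose(h,np.radians(55),[.51,.2,.042+.225]);print(p);rel(Rg,p)
E
```

```text
[ 0.21309293 -0.61205709  2.34832046  0.74000299  0.65126115  0.62711279] [0.48740969 0.29827076 0.23211945] 0.22260466659968955
[0.5254325  0.19798197 0.25610205]
shift [-0.1   4.   -1.83] turn [-5.08 -0.    3.53]
```

Call:
jog_arm(
  targets=[
    [[0,0.5,-0.2],[-0.85,0,0.59],0],
    [[0,1.2,-0.55],[-1.7,0,1.18],0],
    [[0,2.0,-0.9],[-2.55,0,1.77],0],
    [[0,2.8,-1.3],[-3.4,0,2.36],0],
    [[0,3.5,-1.6],[-4.25,0,2.95],0],
    [[-0.1,4.0,-1.83],[-5.08,0,3.53],0],
    [[-0.1,4.0,-1.83],[-5.08,0,3.53],0],
    [[-0.1,4.0,-1.83],[-5.08,0,3.53],0],
  ],
)

```text
time: 5.95
tool_pos: [0.5239, 0.1987, 0.2502]
tool_rot: [0.031, 0.887, -0.055, 0.457]
contact_force: [-1.2, -0.0, -3.2]
gripper_width: 0.224
grasp_force: 59.8
```

```bash
python3 - <<'E'
from h import *
s=state();print(s['joint_pos'],s['tool_pos'],s['gripper_width'])
h=np.radians(-7.45);ex=np.array([np.cos(h),np.sin(h),0])
Rg,p=pose(h,np.radians(55),np.array([.587,-.204,.158+.042+.055])-.07*ex);print(p);rel(Rg,p)
E
```

```text
[ 0.45419397 -0.53856146  2.26926291 -0.76782475  0.70299827  2.56694629] [0.52393209 0.1987064  0.25015939] 0.22427107325923148
[ 0.53302342 -0.19694176  0.24410205]
shift [ 1.12 15.65  2.1 ] turn [-0.    0.06  0.04]
```

Call:
jog_arm(
  targets=[
    [[0.1,1.0,0.1],[0,0,0],0],
    [[0.3,3.0,0.3],[0,0.03,0.02],0],
    [[0.45,5.2,0.6],[0,0.06,0.04],0],
    [[0.6,7.4,0.9],[0,0.06,0.04],0],
    [[0.8,9.6,1.2],[0,0.06,0.04],0],
    [[0.9,11.8,1.5],[0,0.06,0.04],0],
    [[1.0,13.8,1.85],[0,0.06,0.04],0],
    [[1.12,15.65,2.1],[0,0.06,0.04],0],
  ],
)

```text
time: 6.95
tool_pos: [0.5316, -0.1868, 0.2463]
tool_rot: [0.03, 0.883, -0.059, 0.464]
contact_force: [0.7, -0.4, -3.7]
gripper_width: 0.225
grasp_force: 59.8
```

```bash
python3 - <<'E'
from h import *
s=state();print(s['joint_pos'],s['tool_pos'],s['gripper_width'])
h=np.radians(-7.45);ex=np.array([np.cos(h),np.sin(h),0])
Rg,p=pose(h,np.radians(55),np.array([.587,-.204,.158+.042+.055])-.07*ex);rel(Rg,p)
for n in('wrist','top'):
    im,d=grab_frame(n);np.savez(n+'2.npz',im=im,d=d);cv2.imwrite('pics/%s2.png'%n,im[:,:,::-1] if n=='wrist' else cv2.resize(im[130:310,280:520,::-1],None,fx=3,fy=3))
E
```

```text
[-0.69591576 -0.65505374  2.35139928  0.74753237  0.70578588  0.61344379] [ 0.53161832 -0.18680412  0.24627784] 0.22485224231329043
shift [-0.01  0.39  0.14] turn [ 0.   -0.06 -0.02]
```

View pics/wrist2.png

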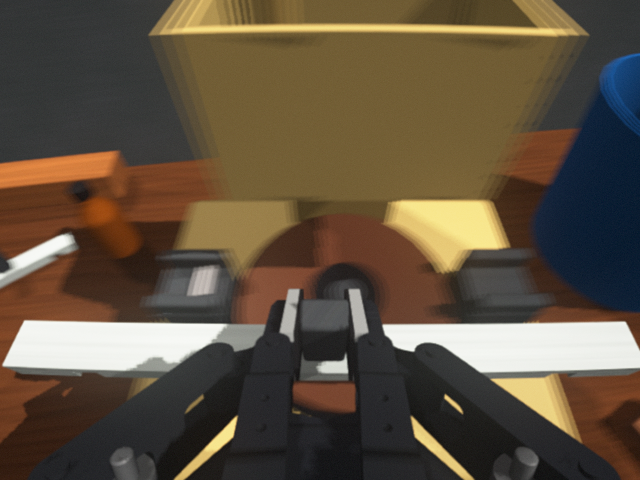

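View pics/top2.png

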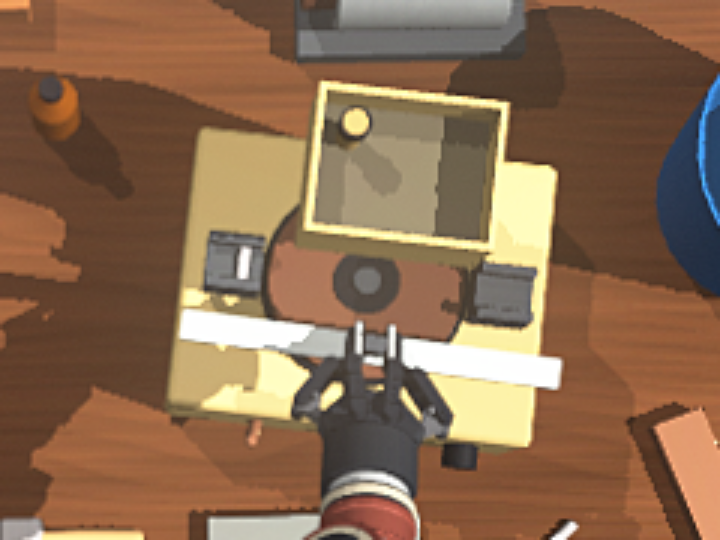

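The bar is level in the gripper in front of the wheel. In the wrist view the saddles are at (190,285) and (495,280), and a bright key shows at about (205,280). In the top crop the key is at (244,263). The wrist frame is motion-blurred, so I'll measure again with the arm settled.

```bash
cat > meas.py <<'E'
from h import *
h=np.radians(-7.45);G=np.array([.587,-.204,0]);Rz=np.array([[np.cos(h),-np.sin(h),0],[np.sin(h),np.cos(h),0],[0,0,1]])
def gf(P):return (P-G)@Rz   # world->grinder
def rect(q,l):
    if len(q)<20: print(l,'few',len(q));return
    r=cv2.minAreaRect((q[:,:2]*1000).astype(np.float32));print(l,len(q),np.round(r[0],1),np.round(r[1],1),round(r[2],2),'z',np.round(np.median(q[:,2])*1000,1))
E
python3 - <<'E'
from meas import *
s=state();print(s['joint_vel'].max(),s['tool_pos'])
im,d=grab_frame('wrist');np.savez('w3.npz',im=im,d=d)
t=np.load('top2.npz')
for n,I,D in(('wrist',im,d),('top',t['im'],t['d'])):
    Q=gf(cloud(n,D,s));x,y,z=Q[...,0],Q[...,1],Q[...,2]
    hsv=cv2.cvtColor(I,cv2.COLOR_RGB2HSV)
    for l,sg in(('L',1),('R',-1)):
        k=(abs(y*sg-.12)<.035)&(abs(x)<.035)&(z>.169)&(z<.18);rect(Q[k],n+' cheeks '+l)
    k=(abs(y-.12)<.025)&(abs(x)<.016)&(z>.150)&(z<.169)
    v=I.mean(2)
    print('floor v',np.percentile(v[k],[5,50,95]))
    kk=k&(z>.1615);rect(Q[kk],n+' key by z')
    kk=k&(v>np.percentile(v[k],50)+40);rect(Q[kk],n+' key by col')
    k=(hsv[...,2]>170)&(hsv[...,1]<50)&(x>-.1)&(x<-.04)&(abs(y)<.18)&(z>.2);rect(Q[k],n+' bar')
    for sg in(1,-1):
        kk=k&(abs(y*sg-.1)<.05);print(np.round(np.nanmean(Q[kk],0)*1000,1))
E
```

```text
0.12648006250860377 [ 0.53070054 -0.1929793   0.24614783]
wrist cheeks L 1876 [ -0.2 117. ] [50.  50.7] 89.96 z 174.1
wrist cheeks R 1868 [  -0.4 -122.1] [50.9 50.1] 0.2 z 174.3
floor v [ 41.33333333  96.         232.66666667]
wrist key by z 592 [  2.7 118.6] [46.6 26.4] 89.78 z 164.5
wrist key by col 351 [  2.5 111.1] [13.3 25.9] 89.02 z 164.2
wrist bar 19574 [-75.3   2.7] [322.5  42.3] 87.05 z 229.8
[-69.3 106.4 229.6]
[ -73.5 -102.5  229.9]
top cheeks L 134 [-1.000e-01  1.191e+02] [48.9 50.4] 89.38 z 173.5
top cheeks R 122 [  -0.4 -119.1] [51.9 48.8] 1.97 z 174.3
floor v [ 85.85 128.5  255.  ]
top key by z 53 [  1.7 120.3] [30.6 45.3] 6.56 z 163.9
top key by col 35 [  0.5 111.1] [ 9.  25.1] 88.61 z 163.0
top bar 1034 [-69.7   0.3] [319.   32.7] 88.04 z 229.6
[-69.1 101.3 228.8]
[-73.2 -99.5 229.9]
```

Call:
jog_arm(
  targets=[
    [[0,0,0],[0,0,0],0],
    [[0,0,0],[0,0,0],0],
    [[0,0,0],[0,0,0],0],
  ],
)

```text
time: 7.48
tool_pos: [0.533, -0.1834, 0.2478]
tool_rot: [0.029, 0.884, -0.058, 0.464]
contact_force: [0.8, 0.6, -3.8]
gripper_width: 0.224
grasp_force: 60.2
```

```bash
cat >> meas.py <<'E'
def look(n,zb,x0):
    s=state();I,D=grab_frame(n);Q=gf(cloud(n,D,s));x,y,z=Q[...,0],Q[...,1],Q[...,2]
    v=I.mean(2);hsv=cv2.cvtColor(I,cv2.COLOR_RGB2HSV)
    for l,sg in(('L',1),('R',-1)):
        k=(abs(y*sg-.12)<.035)&(abs(x)<.035)&(z>.169)&(z<.18);rect(Q[k],n+' cheeks '+l)
    k=(abs(y-.12)<.025)&(abs(x)<.016)&(z>.150)&(z<.169);kk=k&(v>175)&(z>.161);rect(Q[kk],n+' key')
    k=(hsv[...,2]>120)&(hsv[...,1]<60)&(abs(x-x0)<.03)&(abs(y)<.19)&(abs(z-zb)<.003)&(abs(y)>.03)
    rect(Q[k],n+' bar')
    c=[]
    for a in np.arange(-.15,.151,.01):   # slice centres across the bar
        q=x[k&(abs(y-a)<.005)]
        if len(q)>3:
            lo,hi=np.percentile(q,[1,99])
            if .018<hi-lo<.028:c.append((a,(lo+hi)/2))
    c=np.array(c);f=np.polyfit(c[:,0],c[:,1],1);print(n,'slices',len(c),'yaw deg',-np.degrees(f[0]),'x mid mm',f[1]*1e3)
    zz=np.polyfit(y[k],z[k],1);print('z slope*160mm',zz[0]*160,'z mid',zz[1]*1e3, 'y ends',np.percentile(y[k],[.3,99.7])*1e3)
    return s,I,Q
E
python3 - <<'E'
from meas import *
s,I,Q=look('wrist',.2297,-.07);look('top',.2297,-.07)
print(s['tool_pos'],abs(s['joint_vel']).max())
Rg,p=pose(h,np.radians(55),G+Rz@[-.07,0,.255]);rel(Rg,p)
E
```

```text
wrist cheeks L 1905 [-1.000e-01  1.168e+02] [50.8 50.6] 0.14 z 174.1
wrist cheeks R 1882 [  -0.3 -122.1] [50.6 51.1] 89.51 z 174.2
wrist key 271 [  2.1 108.7] [23.9  8.4] 0.31 z 164.4
wrist bar 19018 [-70.6  12.6] [322.3  25.1] 89.85 z 231.3
wrist slices 18 yaw deg -0.08944019034709133 x mid mm -70.68748191790972
z slope*160mm 0.07017368782121079 z mid 231.28408582550261 y ends [-146.73284351  171.61339249]
top cheeks L 132 [ -0.2 119. ] [49.1 51. ] 89.29 z 173.4
top cheeks R 134 [  -0.9 -119.4] [50.1 49.7] 1.33 z 173.3
top key 24 [  0.3 109.8] [25.2  7.6] 4.85 z 165.2
top bar 561 [-70.6  13.6] [318.2  24.7] 89.9 z 230.0
top slices 23 yaw deg -0.28565689549413714 x mid mm -70.87265993254427
z slope*160mm 0.23983881409481833 z mid 229.89293149762258 y ends [-144.37439801  172.27991122]
[ 0.5329668  -0.18342082  0.24775119] 0.005956751745929795
shift [-0.09  0.52  0.15] turn [-0.01 -0.05 -0.02]
```

```bash
cat >> meas.py <<'E'
def mv(*v):   # grinder-frame mm -> tool units
    Rt,_=toolpose(state())
    for a in v: print(a,np.round(Rt.T@(Rz@(np.array(a)/25.)),2))
E
python3 -c "
from meas import *
mv((0,-24,-17),(0,-24,-35),(20,-24,-35),(40,-24,-35),(70.5,-24,-35))"
```

```text
(0, -24, -17) [-0.56  0.96  0.39]
(0, -24, -35) [-1.15  0.96  0.79]
(20, -24, -35) [-0.69  0.96  1.45]
(40, -24, -35) [-0.24  0.96  2.11]
(70.5, -24, -35) [0.45 0.96 3.12]
```

Call:
jog_arm(
  targets=[
    [[-0.3,0.5,0.2],[0.02,0,-0.01],0],
    [[-0.8,0.96,0.55],[0.02,0,-0.01],0],
    [[-1.15,0.96,0.79],[0.02,0,-0.01],0],
    [[-1.0,0.96,1.0],[0.02,0,-0.01],0],
    [[-0.69,0.96,1.45],[0.02,0,-0.01],0],
    [[-0.24,0.96,2.11],[0.02,0,-0.01],0],
    [[-0.24,0.96,2.11],[0.02,0,-0.01],0],
    [[-0.24,0.96,2.11],[0.02,0,-0.01],0],
  ],
)

```text
time: 8.57
tool_pos: [0.5692, -0.2136, 0.2129]
tool_rot: [0.028, 0.884, -0.058, 0.464]
contact_force: [0.1, 0.3, -2.1]
gripper_width: 0.223
grasp_force: 60.3
```

```bash
python3 - <<'E'
from meas import *
s,I,Q=look('wrist',.1955,-.03);look('top',.1955,-.03)
print(s['tool_pos'],abs(s['joint_vel']).max(),s['joint_pos'])
Rg,p=pose(h,np.radians(55),G+Rz@[-.07,0,.255]);rel(Rg,p)
E
```

```text
wrist cheeks L 1244 [ 19.7 117. ] [10.5 50.2] 0.07 z 174.1
wrist cheeks R 1256 [  19.4 -122.2] [10.  50.3] 0.33 z 174.4
wrist key 372 [  4.4 108.5] [20.7  9. ] 0.92 z 164.4
wrist bar 19054 [-30.7 -12.9] [322.9  25.5] 89.88 z 196.5
wrist slices 18 yaw deg -0.03375796992015626 x mid mm -30.899815637163318
z slope*160mm 0.18075967912995108 z mid 196.48620277815706 y ends [-171.80726496  146.39183619]
top cheeks L 69 [  4.6 119. ] [48.5 39.9] 89.87 z 175.0
top cheeks R 68 [   3.4 -119. ] [40.3 48. ] 0.62 z 174.5
top key 27 [ -1.5 110.9] [14.3 30.2] 70.29 z 165.1
top bar 499 [-31.3 -10.7] [ 24.7 317.8] 0.03 z 195.4
top slices 24 yaw deg -0.04310762940303221 x mid mm -31.39248732138121
z slope*160mm 0.03886993637476428 z mid 195.45722012228077 y ends [-169.48335417  147.28629488]
[ 0.56917665 -0.2135778   0.21293396] 0.012492550220583428 [-0.6885384  -0.44444793  2.2786065   0.87311008  0.60907978  0.45764717]
shift [ 0.17 -0.49 -1.95] turn [-0.02 -0.05 -0.02]
```

```bash
python3 -c "
from meas import *
mv((10,.9,0),(20,.9,0),(30.7,.9,0),(30.7,.9,-3),(30.7,.9,-6))"
```

```text
(10, 0.9, 0) [ 0.23 -0.04  0.33]
(20, 0.9, 0) [ 0.45 -0.04  0.66]
(30.7, 0.9, 0) [ 0.7  -0.04  1.01]
(30.7, 0.9, -3) [ 0.6  -0.04  1.08]
(30.7, 0.9, -6) [ 0.5  -0.04  1.15]
```

Call:
jog_arm(
  targets=[
    [[0.12,-0.04,0.16],[0,0,0],0],
    [[0.35,-0.04,0.5],[0,0,0],0],
    [[0.58,-0.04,0.83],[0,0,0],0],
    [[0.7,-0.04,1.01],[0,0,0],0],
    [[0.7,-0.04,1.01],[0,0,0],0],
    [[0.7,-0.04,1.01],[0,0,0],0],
    [[0.7,-0.04,1.01],[0,0,0],0],
    [[0.7,-0.04,1.01],[0,0,0],0],
  ],
)

```text
time: 9.68
tool_pos: [0.5996, -0.2172, 0.2129]
tool_rot: [0.028, 0.884, -0.059, 0.464]
contact_force: [-0.8, -0.2, -3.5]
gripper_width: 0.223
grasp_force: 60.3
```

```bash
python3 - <<'E'
from meas import *
s,I,Q=look('wrist',.1955,0);look('top',.1955,0)
print(s['tool_pos'],s['contact_force'])
mv((0,0,-7),(0,0,-14),(0,0,-17),(0,0,-20),(0,0,-24),(1,0,0),(0,1,0))
E
```

```text
wrist cheeks L 2327 [ -0.  116.7] [50.  50.5] 0.03 z 174.2
wrist cheeks R 1837 [  -0.3 -122.3] [50.  49.8] 89.96 z 174.6
wrist key few 0
wrist bar 19050 [ -0.2 -12.5] [321.3  25. ] 89.85 z 196.4
wrist slices 18 yaw deg -0.106507289506968 x mid mm -0.32591431692281075
z slope*160mm 0.1771793298820532 z mid 196.42750829826505 y ends [-171.42378597  146.86506119]
top cheeks L 109 [1.000e-01 1.193e+02] [48.4 50.2] 89.81 z 174.3
top cheeks R 119 [  -1.  -119.5] [50.2 47.9] 0.91 z 174.0
top key few 0
top bar 496 [ -0.5 -10.2] [318.2  24.4] 89.92 z 195.6
top slices 22 yaw deg -0.23579916543135623 x mid mm -0.44018583807372136
z slope*160mm 0.1347899194238526 z mid 195.66723018438992 y ends [-168.45922091  148.25572639]
[ 0.59955473 -0.2171562   0.2128734 ] [-0.78375595 -0.22727501 -3.46202663]
(0, 0, -7) [-0.23  0.    0.16]
(0, 0, -14) [-0.46  0.    0.32]
(0, 0, -17) [-0.56  0.    0.39]
(0, 0, -20) [-0.66  0.    0.45]
(0, 0, -24) [-0.79  0.    0.55]
(1, 0, 0) [ 0.02 -0.    0.03]
(0, 1, 0) [-0.   -0.04  0.  ]
```

Call:
jog_arm(
  targets=[
    [[-0.12,-0.02,0.08],[0,0,0],0],
    [[-0.25,-0.02,0.17],[0,0,0],0],
    [[-0.36,-0.02,0.25],[0,0,0],0],
    [[-0.46,-0.02,0.32],[0,0,0],0],
    [[-0.5,-0.02,0.35],[0,0,0],0],
    [[-0.5,-0.02,0.35],[0,0,0],0],
  ],
)

```text
time: 10.52
tool_pos: [0.5998, -0.2166, 0.1974]
tool_rot: [0.028, 0.884, -0.059, 0.464]
contact_force: [0.7, 0.4, -3.2]
gripper_width: 0.223
grasp_force: 60.3
```

```bash
python3 - <<'E'
from meas import *
s,I,Q=look('wrist',.181,0)
print(s['tool_pos'],s['contact_force'])
E
```

```text
wrist cheeks L 4361 [  0.  117.2] [50.5 63.6] 0.73 z 174.2
wrist cheeks R 4845 [  -0.3 -120. ] [69.9 50. ] 89.97 z 174.7
wrist key 70 [-11.4 110.1] [9.9 2.8] 83.25 z 164.6
wrist bar 19448 [ -0.  -11.7] [321.9  25. ] 89.86 z 181.0
wrist slices 18 yaw deg -0.1084397235906512 x mid mm -0.17419944828077427
z slope*160mm 0.22429815348063137 z mid 180.9790175674729 y ends [-170.85124811  147.45575254]
[ 0.59983665 -0.21656799  0.19741925] [ 0.72502578  0.36688586 -3.21098676]
```

Call:
jog_arm(
  targets=[
    [[-0.05,0,0.03],[0,0,0],0],
    [[-0.1,0,0.07],[0,0,0],0],
    [[-0.13,0,0.09],[0,0,0],0],
    [[-0.13,0,0.09],[0,0,0],0],
  ],
)

```text
time: 11.08
tool_pos: [0.5998, -0.2165, 0.1934]
tool_rot: [0.028, 0.884, -0.059, 0.464]
contact_force: [-0.6, -0.1, -2.7]
gripper_width: 0.221
grasp_force: 60.3
```

Call:
jog_arm(
  targets=[
    [[-0.04,0,0.02],[0,0,0],0],
    [[-0.07,0,0.045],[0,0,0],0],
    [[-0.07,0,0.045],[0,0,0],0],
  ],
)

```text
time: 11.45
tool_pos: [0.5997, -0.2165, 0.1913]
tool_rot: [0.028, 0.884, -0.059, 0.464]
contact_force: [0.7, -0.4, -3.1]
gripper_width: 0.224
grasp_force: 60.3
```

Call:
jog_arm(
  targets=[
    [[-0.02,0,0.01],[0,0,0],0],
    [[-0.04,0,0.025],[0,0,0],0],
    [[-0.04,0,0.025],[0,0,0],0],
  ],
)

```text
time: 11.82
tool_pos: [0.5997, -0.2165, 0.1903]
tool_rot: [0.028, 0.884, -0.059, 0.464]
contact_force: [0.5, -0.2, -3.3]
gripper_width: 0.221
grasp_force: 60.3
```

Call:
jog_arm(
  targets=[
    [[-0.02,0,0.015],[0,0,0],0],
    [[-0.02,0,0.015],[0,0,0],0],
  ],
)

```text
time: 12.08
tool_pos: [0.5997, -0.2165, 0.1896]
tool_rot: [0.028, 0.884, -0.059, 0.464]
contact_force: [0.8, 0.0, -2.7]
gripper_width: 0.221
grasp_force: 60.3
```

```bash
python3 - <<'E'
from meas import *
s,I,Q=look('wrist',.173,0);look('top',.172,0)
print(s['tool_pos'],s['contact_force'])
E
```

```text
wrist cheeks L 9752 [-1.000e-01  1.171e+02] [50.  64.2] 0.07 z 173.6
wrist cheeks R 10875 [  -0.2 -120. ] [50.3 70. ] 0.03 z 173.4
wrist key 70 [  1.7 117.9] [43.5 28.2] 89.58 z 165.8
wrist bar 19841 [ -4.3 -11.4] [321.6  41.3] 88.23 z 173.2
wrist slices 15 yaw deg -0.11517934540656469 x mid mm -0.2555321024230666
z slope*160mm 0.2361851266594086 z mid 173.21183641195475 y ends [-170.87017407  147.56649447]
top cheeks L 300 [ -0.3 117.1] [50.9 64.2] 2.45 z 173.3
top cheeks R 329 [  -0.6 -120. ] [69.7 50.7] 89.71 z 173.3
top key 42 [  2.6 121.9] [45.6 26.6] 89.33 z 167.1
top bar 496 [ 0.1 -9.1] [ 44.5 317. ] 0.8 z 172.0
top slices 14 yaw deg -0.2016419603961202 x mid mm -0.3737957538998734
z slope*160mm 0.10809933124085723 z mid 171.9976372004481 y ends [-166.62997556  149.04120385]
[ 0.5997293  -0.21650086  0.18963344] [ 0.75863159  0.01832685 -2.66797723]
```

Call:
jog_arm(
  targets=[
    [[-0.015,0,0.01],[0,0,0],0],
    [[-0.015,0,0.01],[0,0,0],0],
  ],
)

```text
time: 12.42
tool_pos: [0.5998, -0.2165, 0.1894]
tool_rot: [0.028, 0.884, -0.059, 0.464]
contact_force: [-0.6, -0.1, -2.5]
gripper_width: 0.222
grasp_force: 60.4
```

Call:
jog_arm(
  targets=[
    [[-0.015,0,0.01],[0,0,0],0],
    [[-0.015,0,0.01],[0,0,0],0],
  ],
)

```text
time: 12.68
tool_pos: [0.5999, -0.2166, 0.1891]
tool_rot: [0.029, 0.884, -0.059, 0.464]
contact_force: [-0.4, -0.0, -1.2]
gripper_width: 0.22
grasp_force: 60.5
```

Call:
jog_arm(
  targets=[
    [[-0.015,0,0.01],[0,0,0],0],
    [[-0.015,0,0.01],[0,0,0],0],
  ],
)

```text
time: 12.92
tool_pos: [0.6, -0.2167, 0.1891]
tool_rot: [0.029, 0.883, -0.059, 0.464]
contact_force: [0.3, 2.4, 0.6]
gripper_width: 0.225
grasp_force: 60.7
```

It's resting on the floors: the bar sank about 8 mm, past the key-top height. Now I'll let go.

Call:
jog_arm(
  targets=[
    [[0,0,0],[0,0,0],35],
    [[0,0,0],[0,0,0],50],
    [[0,0,0],[0,0,0],50],
    [[0,0,0],[0,0,0],50],
    [[0,0,0],[0,0,0],50],
  ],
)

```text
time: 13.55
tool_pos: [0.5998, -0.2165, 0.1884]
tool_rot: [0.028, 0.884, -0.059, 0.464]
contact_force: [0.5, 0.7, -0.5]
gripper_width: 0.499
grasp_force: 0.0
```

```bash
python3 - <<'E'
from meas import *
s,I,Q=look('wrist',.173,0)
print(s['tool_pos'],s['contact_force'],s['gripper_width'])
mv((-60,0,20),(-130,0,60))
E
```

```text
wrist cheeks L 9828 [-1.000e-01  1.171e+02] [64.2 49.9] 89.71 z 172.9
wrist cheeks R 10213 [  -0.2 -120. ] [50.5 70. ] 0.59 z 173.2
wrist key 50 [  1.4 112.7] [30.3  8.2] 14.4 z 164.8
wrist bar 18639 [ -1.7 -11.8] [322.   41.2] 89.55 z 172.6
wrist slices 14 yaw deg -0.08726619439928207 x mid mm 0.24131336290702765
z slope*160mm -0.1466457882633292 z mid 172.64827454177376 y ends [-170.95462168  147.47278701]
[ 0.59975775 -0.21654243  0.18843605] [ 0.51256376  0.67687393 -0.50816675] 0.4991602732675037
(-60, 0, 20) [-0.71 -0.   -2.43]
(-130, 0, 60) [-0.98 -0.01 -5.64]
```

Call:
jog_arm(
  targets=[
    [[0,0,-0.5],[0,0,0],50],
    [[0,0,-1.2],[0,0,0],50],
    [[0,0,-2.2],[0,0,0],50],
    [[-0.2,0,-3.5],[0,0,0],50],
    [[-0.4,0,-4.5],[0,0,0],50],
    [[-0.4,0,-4.5],[0,0,0],50],
    [[-0.4,0,-4.5],[0,0,0],50],
    [[-0.4,0,-4.5],[0,0,0],50],
  ],
)

```text
time: 14.6
tool_pos: [0.5026, -0.2037, 0.2432]
tool_rot: [0.028, 0.884, -0.059, 0.463]
contact_force: [-0.4, -1.1, -0.1]
gripper_width: 0.496
grasp_force: 0.0
```

```bash
python3 - <<'E'
from meas import *
s,I,Q=look('wrist',.173,0);look('top',.172,0)
cv2.imwrite('pics/w9.png',I[:,:,::-1])
print(s['tool_pos'],s['contact_force'],s['time'])
E
```

```text
wrist cheeks L 3646 [ -0.5 116.8] [63.6 50. ] 89.87 z 172.7
wrist cheeks R 4139 [  -0.7 -120. ] [50.4 70. ] 0.05 z 172.9
wrist key 37 [ 15.5 117.9] [ 1.  44.9] 0.02 z 168.5
wrist bar 9145 [ -3.6 -11.8] [321.   43.8] 89.06 z 172.6
wrist slices 20 yaw deg -0.014006379153386523 x mid mm -0.365801243736688
z slope*160mm 0.0158144050724644 z mid 172.5844901424349 y ends [-171.13706794  147.28642829]
top cheeks L 305 [1.000e-01 1.173e+02] [64.3 50.8] 89.14 z 173.1
top cheeks R 313 [  -0.4 -119.7] [69.  50.8] 89.28 z 172.6
top key 43 [  2.  120.1] [47.7 26.4] 89.67 z 166.6
top bar 568 [ 0.5 -9.9] [ 45.1 318.4] 0.54 z 172.0
top slices 17 yaw deg -0.4277217682572714 x mid mm -0.5140709982273215
z slope*160mm 0.15009697539044 z mid 171.96447575133755 y ends [-167.90558271  148.81702762]
[ 0.50258492 -0.2037147   0.24317182] [-0.36053776 -1.09106208 -0.09759994] 14.6
```

View pics/w9.png

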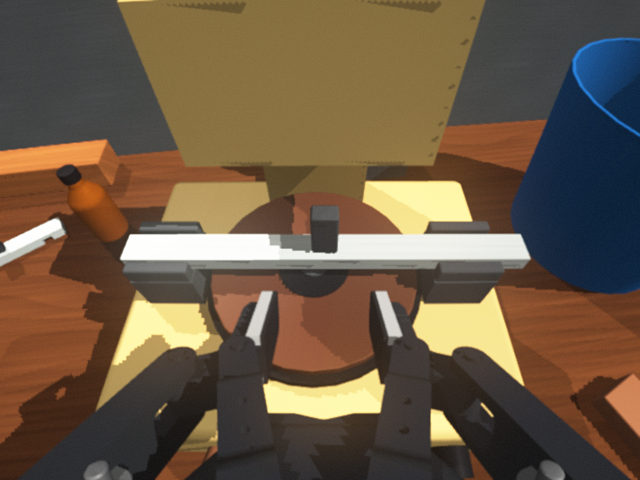

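The bar lies level in both saddles, at about (165,250) and (462,250). Its top face is at 172–172.6 mm, so the underside is at about 158 mm, and it is down over the key at both ends. The gripper is clear, so I'm handing the job in.

```bash
python3 -c "
from plant import *
print(job_done())"
```

```text
the job is handed in; nothing more can be done
None
```

The rest bar is let go in both saddles with its notch over the key: level, underside about 158 mm (saddle-floor height), centred to about 0.5 mm across the saddles. I felt no sign of bumping the tank or bystanders, and handed the job in at about 15 s; no verdict came back.

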